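# Strip a stacked pellet die into its nests

### The job

The pellet die has been left stacked on the bench after pressing; take it apart for storage, from the top down - plunger, ejection ring, die body, die base - and put each part upright and fully home in the nest of the tray that is made for it, the base with its side nozzle lying in its nest's slot. Set the polished parts down, do not let them drop, and leave the dropper bottle and the vial standing where they are.

Things in the scene. Friction and masses are not known exactly. Their poses are not given: they have to be found in the camera images.
- plunger: Steel plunger on top of the stack, upright: round shank 14 mm in diameter, 56 mm long, under a round head 26 mm in diameter, 14 mm high. Origin: centre of the shank's lower end, z up; head at z = 56 to 70 mm, 2 mm clear of the ring below it. The shank runs down through ring and die body (2 mm play all round) and stands on the base. 0.1 kg
- ejection_ring: Metal ring 40 mm outside, 20 mm bore, 20 mm high, lying flat on the die body round the plunger's shank; the plunger's head does not pass its bore. Origin: centre of its underside, z up. 0.08 kg
- die_body: Steel cylinder 52 mm in diameter, 40 mm high, with an 18 mm bore; a round recess in its underside (34 mm, 7 mm deep) sits over the spigot of the die base with about 2 mm play. Origin: centre of its underside, z up. 0.4 kg
- die_base: Foot of the stack on the worktop: steel disc 64 mm in diameter, 18 mm thick, with a round spigot 30 mm in diameter, 6 mm high on top. A hose nozzle 10 mm thick sticks out level from its side along its own +x axis, to 44 mm from the centre, axis 6.5 mm above the underside. Origin: centre of its underside, z up. 0.35 kg
- nest_plunger: Grey plastic block 88 x 88 x 16 mm with a round tower, 40 mm in diameter, its top 40 mm above the block's underside. In it an upright hole 18 mm in diameter, floor 2 mm above the underside, with a funnel mouth 34 mm wide, 8 mm deep. Fixed in the tray. Origin: on the hole's axis at the underside (3 mm above the worktop), z up
- nest_ring: Grey plastic block 88 x 88 x 16 mm with the smallest of the three shallow round pockets: 48 mm in diameter, floor 8 mm above the underside, mouth bevelled to 56 mm. Fixed; the four nests stand two by two, 92 mm apart, same heading, in a 190 mm square tray, in changing order. Origin: pocket centre at the underside (3 mm above the worktop), z up
- nest_body: For the steel cylinder: the same block with a round pocket 60 mm in diameter, no slot, floor 8 mm above the underside, mouth bevelled to 68 mm. Fixed. Origin: pocket centre at the underside (3 mm above the worktop), z up
- nest_base: For the foot of the stack: the same block with the largest pocket, 72 mm in diameter, floor 8 mm above the underside, mouth bevelled to 80 mm, and a slot 22 mm wide, as deep as the pocket, through its rim along the nest's own +x axis, for the nozzle. Fixed. Origin: pocket centre at the underside (3 mm above the worktop), z up
- dropper_bottle: Bystander: brown glass dropper bottle with a black teat, 36 mm in diameter, 108 mm tall, standing to the left of the tray. Origin: centre of its underside
- vial_c: Bystander: small crimp-capped glass vial, 20 mm in diameter, 38 mm tall, standing to the right of the die, behind the microscope. Origin: centre of its underside
Mind the look-alikes: they are no part of the job. Leave any yellow look-alike of the ejection_ring alone. Leave any red look-alike of the plunger alone.

How it is judged:
By the outcome, as a careful person would: the job done as asked, in the order asked, and still so for the second after the job is handed in, with the robot touching nothing.
It also fails if it takes over 112 s, if anything falls off the work surface, if the arm or the gripper's body presses on something with over 40 N, if the wrist force passes 120 N, or if a joint passes its speed limit or range.

### The arm

A 6-joint arm with a two-finger parallel gripper is mounted at the origin on a cart in front of the work surface, level with it; the furniture and walls round the work are solid. World frame = base frame: x ahead of the robot, y to its left, z up, the work surface at z = 0. Lengths are in m, angles in rad, forces in N, time in s.
With the tool pointing down it reaches from about 0.35 to 0.775 m from the base axis. Payload 5.5 kg.
Tool frame: the origin (TCP) lies midway between the tips of the shut fingers; the grasp point (between the pads) lies 19 mm behind it; z points along the fingers, y is the line along which they close (so a half turn about z gives the same grasp; the last joint's range is limited). The gripper opens to 85 mm and grips with 20 to 120 N. Pads are 22 mm wide; open, the fingers measure 114 mm over their backs; the gripper's body (76 mm by 85 mm) begins 54 mm behind the grasp point. The pads swing forward as they close: fully open they stand 13 mm farther back than shut.
Start: joints at [1.017, 0.313, 0.046, 1.304, 0, 1.431], TCP at [0.231, 0.527, 0.231] pointing down, gripper open.
Joint ranges: [-2.76, 2.76], [-0.86, 1.69], [-1.03, 1.26], [-2.2, 2.34], [-1.47, 1.5], [-3.14, 3.14]. Speed limits (rad/s): [2.57, 2.57, 3.14, 3.14, 3.14, 3.14].

### API

Orientations are given as a unit quaternion [w, x, y, z].
In Python, from workcell import env gives the robot as it stands. The module is installed in compiled form; this text tells all that it offers.
- The arm moves only by the tool carry_out, never from a script. Its argument "series" is a list of rows, each an object with "delta_rot": the turn, a rotation vector about the world's x, y, z normalised to -1 to 1, where 1 is 0.1 rad, a list of three; "travel": the shift along the world's x, y, z normalised to -1 to 1, where 1 is 0.025 m, a list of three; "fingers": the closure, from -1 (fully open) to 1 (shut). In form: [{"delta_rot": [ax, ay, az], "travel": [tx, ty, tz], "fingers": fingers}, ...]. A call has 1 to 5 rows; each row shifts and turns the commanded pose from where the row before left it; what a row does not reach is not made up. A row lasts 1/8 s, in which the tool goes at most 62.5 mm and 10.7 degrees, less where a joint would pass 70% of its speed; a pose out of reach is approached as far as the arm can. A call with a number of a shift or a turn outside -1 to 1 is refused whole. A call with a gripper value outside its range is refused whole. The fingers move at their own pace and stop on an object; "squeeze" is the grip in N (left out, the last holds). Time passes only in rows, so rows that do not move let the fingers close. It gives the time, the measured TCP pose, the force, the opening and the grip force at its end, in the units of the state.
- env.get_state(): the state, without advancing time (a new reading comes with each control period).
- env.read_camera(name): name is "scene" or "top" or "wrist"; returns a dict with "color" (420x560x3 uint8, red, green, blue), "fx", "fy", "cx", "cy" (pixels), "D" ([k1, k2, p1, p2, k3] as OpenCV has them; the pictures are not rectified), "world_from_camera" (4x4, takes a point from camera to world coordinates); the wrist camera has in their place "hand_eye" (4x4, takes a point from camera to tool coordinates, whose origin is the TCP and whose axes are the flange's). Camera axes: x right, y up, looking along -z (the intrinsics and any distortion apply to the point x, -y, -z); pixel columns grow to the right and rows downward; lengths in m; the calibration is good to about 2 mm. A picture is of the moment at which its call begins: read the wrist's pose just before it. There is no depth.
- env.hand_in(): hands the job in; it is judged then, once.
The state is a dict: "clock": time; "joint_pos": joint angles; "qvel": joint speeds; "tau": joint torques, N m; "tcp_pos": TCP position; "orientation": TCP orientation; "wrist_force": force on the tool from outside, world axes, zero at the start; "ft_torque": the same for the moment, N m; "finger_gap": finger opening in m; "grip_force": force on a finger pad.
Only numpy, scipy, OpenCV 4.12 (cv2) and the standard library are available. Lean on these libraries where they do the work, as an engineer would, in place of code of your own. Each camera call takes 0.05 s, during which the arm holds its last target. There are 200 camera calls.

## Working session

There is one attempt and no reset: what is moved stays moved. The work goes in short steps, Python scripts to look and compute and a tool call to move; the robot and the scene stay as the last step left them, time stands still between calls to the robot, and variables do not carry over. Pictures are saved under pics/ and viewed, at most 14 in all, crops included, and the job is handed in when it is done.

Besides the shell and the picture viewer there is one more tool, called after "Emit:" as name([rows], argument=value, ...), one row to a line, values as JSON. carry_out: Moves the arm, as the interface text tells. Its arguments: {"type":"object","properties":{"series":{"type":"array","items":{"type":"object","properties":{"delta_rot":{"type":"array","items":{"type":"number"}},"travel":{"type":"array","items":{"type":"number"}},"fingers":{"type":"number"}}}},"squeeze":{"type":"number"}},"required":["series"]}

```bash
mkdir -p pics; cat > h.py <<'E'
import numpy as np, cv2
from workcell import env
def pic(n,f=None):
    s=env.get_state(); c=env.read_camera(n)
    if f: cv2.imwrite('pics/'+f,c['color'][:,:,::-1])
    return s,c
def quatR(q):
    from scipy.spatial.transform import Rotation as R
    return R.from_quat([q[1],q[2],q[3],q[0]]).as_matrix()
def T(c,s=None):
    if 'world_from_camera' in c: return np.array(c['world_from_camera'])
    M=np.eye(4);M[:3,:3]=quatR(s['orientation']);M[:3,3]=s['tcp_pos'];return M@np.array(c['hand_eye'])
def K(c): return np.array([[c['fx'],0,c['cx']],[0,c['fy'],c['cy']],[0,0,1.]])
def ray(c,uv,s=None):
    p=cv2.undistortPoints(np.array(uv,float).reshape(-1,1,2),K(c),np.array(c['D'],float)).reshape(-1,2)
    d=np.c_[p[:,0],-p[:,1],-np.ones(len(p))]; M=T(c,s)
    return M[:3,3],d@M[:3,:3].T
def onz(c,uv,z,s=None):
    o,d=ray(c,uv,s); return o+d*((z-o[2])/d[:,2])[:,None]
def proj(c,P,s=None):
    M=np.linalg.inv(T(c,s)); p=np.atleast_2d(P)@M[:3,:3].T+M[:3,3]
    return cv2.projectPoints(p*[1,-1,-1],np.zeros(3),np.zeros(3),K(c),np.array(c['D'],float))[0].reshape(-1,2)
E
python3 - <<'E'
from h import *
for n in ['scene','top','wrist']:
    s,c=pic(n,n+'0.png'); print(n,np.round(T(c,s),3).tolist(),c['fx'],c['D'])
print(s)
a=[cv2.imread(f'pics/{n}0.png') for n in ['scene','top']]
E
```

```text
scene [[0.936, -0.254, 0.245, 0.703], [0.353, 0.687, -0.635, -0.345], [-0.007, 0.68, 0.733, 0.701], [0.0, 0.0, 0.0, 1.0]] 435.48500554595716 [0.02190468 0.         0.         0.         0.        ]
top [[0.013, 0.977, -0.213, 0.27], [-1.0, 0.014, 0.002, 0.216], [0.005, 0.213, 0.977, 1.078], [0.0, 0.0, 0.0, 1.0]] 453.00667825004615 [-0.03875426  0.          0.          0.          0.        ]
wrist [[0.402, -0.88, -0.253, 0.167], [0.915, 0.386, 0.113, 0.554], [-0.002, -0.278, 0.961, 0.374], [0.0, 0.0, 0.0, 1.0]] 373.445739418521 [-0.02662607  0.          0.          0.          0.        ]
{'clock': 0.1, 'joint_pos': array([1.01740337e+00, 3.13939516e-01, 4.51049158e-02, 1.30357199e+00,
       1.10814991e-05, 1.43122801e+00]), 'qvel': array([ 0.00129019, -0.00145342,  0.0032447 ,  0.00010513,  0.00018309,
        0.00062482]), 'tau': array([ 2.97080886e-03, -4.81727135e+01,  2.99242723e+01,  1.27875773e-02,
       -5.02127330e-05, -6.75389558e-06]), 'tcp_pos': array([0.23097305, 0.52609394, 0.23049497]), 'orientation': array([-2.78626163e-04,  2.05438999e-01,  9.78669592e-01, -7.55404795e-04]), 'wrist_force': array([ 1.29082653, -0.13504139, -0.4180303 ]), 'ft_torque': array([-0.02623301, -0.00949233,  0.03001956]), 'grip_force': 0.0, 'finger_gap': 0.08529758729097942}
```

View pics/top0.png

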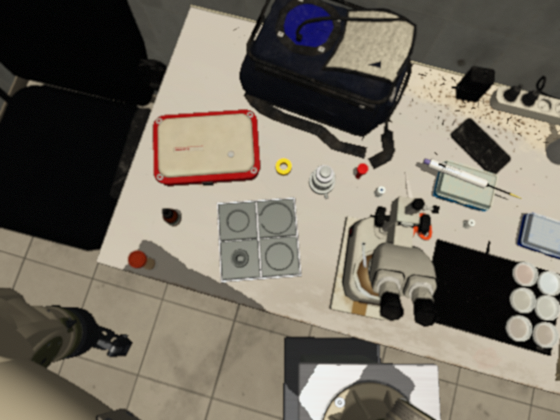

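View pics/scene0.png

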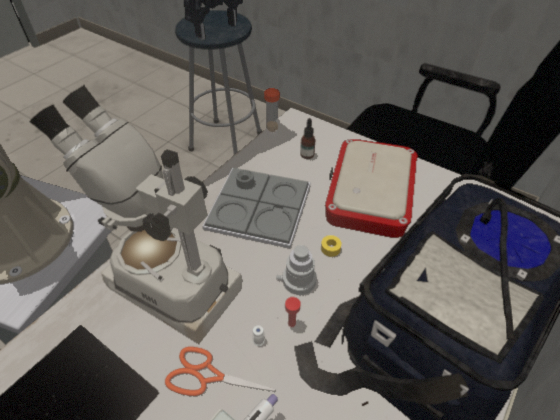

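Top view: stack at (322,178), with the yellow ring look-alike at (284,167) and the red plunger look-alike at (362,169). Both look-alikes are excluded by colour. The tray is at (259,238), with the tower nest at (240,258). One enlarged crop of both views to confirm.

```bash
python3 - <<'E'
from h import *
t=cv2.imread('pics/top0.png')[140:290,205:395]; s=cv2.imread('pics/scene0.png')[160:310,190:350]
z=lambda i:cv2.resize(i,None,fx=4 if i is t else 4,fy=4,interpolation=cv2.INTER_CUBIC)
cv2.imwrite('pics/tc.png',z(t));cv2.imwrite('pics/sc.png',z(s))
for n in ['scene','top']:
    _,c=pic(n)
    if n=='top': print(onz(c,[[322,173],[238,220],[278,217],[240,258],[279,257],[220,202],[297,199],[300,276],[221,279],[170,215],[381,190]],0.02).round(3).tolist())
E
```

```text
[[0.595, 0.104, 0.02], [0.476, 0.305, 0.02], [0.484, 0.21, 0.02], [0.385, 0.297, 0.02], [0.389, 0.206, 0.02], [0.519, 0.349, 0.02], [0.529, 0.164, 0.02], [0.346, 0.157, 0.02], [0.336, 0.34, 0.02], [0.486, 0.467, 0.02], [0.555, -0.039, 0.02]]
```

View pics/tc.png

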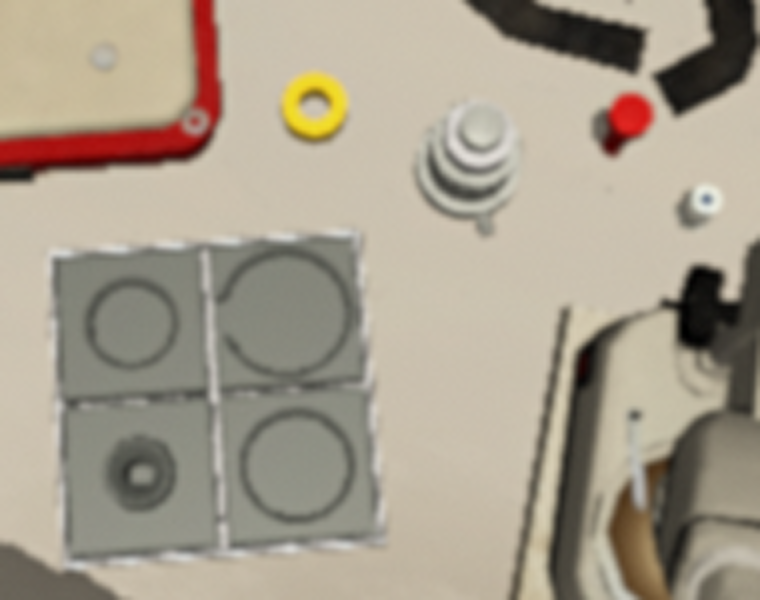

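View pics/sc.png

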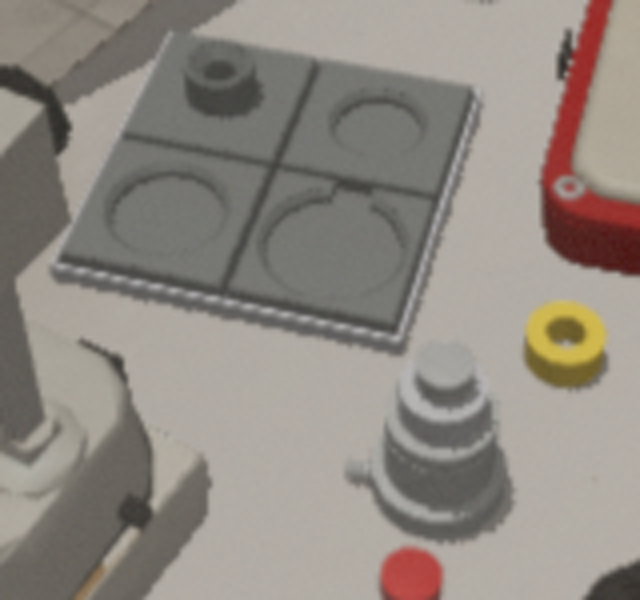

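The crops confirm the parts. The grey stack has the plunger head at top px (325.5,171.3) and scene px (301.8,251), with its nozzle pointing towards -x. The nests are ring at upper left, slotted base at upper right (slot towards +y), plunger tower at lower left and body at lower right.

```bash
python3 - <<'E'
from h import *
_,ct=pic('top');_,cs=pic('scene')
def tri(a,b):
    o1,d1=ray(ct,[a]);o2,d2=ray(cs,[b]);A=np.c_[d1[0],-d2[0]]
    t=np.linalg.lstsq(A,o2-o1,rcond=None)[0];p,q=o1+d1[0]*t[0],o2+d2[0]*t[1]
    return ((p+q)/2).round(4),round(np.linalg.norm(p-q),4)
f=lambda u,v:(205+u/4-.375,140+v/4-.375); g=lambda u,v:(190+u/4-.375,160+v/4-.375)
print('head',tri(f(482,125),g(447,364)))
print('head@.094',onz(ct,[f(482,125)],.094),onz(cs,[g(447,364)],.094))
print('noz tip@.0065',onz(ct,[f(485,228)],.0065),onz(cs,[g(356,468)],.0065))
print('yellow, red',onz(ct,[f(314,103),f(630,115)],[.02,.07]).round(3).tolist())
N={'ring':(f(131,323),g(378,121),.019),'base':(f(287,313),g(334,246),.019),'plg':(f(141,472),g(220,70),.043),'body':(f(297,465),g(167,211),.019)}
P={}
for n,(a,b,z) in N.items():
    P[n]=[onz(ct,[a],z)[0],onz(cs,[b],z)[0]]; print(n,P[n][0][:2].round(4),P[n][1][:2].round(4),tri(a,b))
print('corners',onz(ct,[f(52,252),f(357,233),f(384,545),f(70,567)],.019)[:,:2].round(4).tolist())
print('slot',onz(ct,[f(222,318)],.019)[0])
E
```

```text
head (array([0.5791, 0.1047, 0.0924]), np.float64(0.002))
head@.094 [[0.57768126 0.10440111 0.094     ]] [[0.58019487 0.1041601  0.094     ]]
noz tip@.0065 [[0.53951405 0.09332879 0.0065    ]] [[0.54134864 0.09505725 0.0065    ]]
yellow, red [[0.613, 0.199, 0.02], [0.593, 0.015, 0.07]]
ring [0.475  0.3062] [0.4762 0.3074] (array([0.4757, 0.3065, 0.0193]), np.float64(0.0016))
base [0.4824 0.2134] [0.4859 0.2124] (array([0.4841, 0.214 , 0.016 ]), np.float64(0.0024))
plg [0.3837 0.2957] [0.3887 0.2919] (array([0.3852, 0.2967, 0.0374]), np.float64(0.002))
body [0.3917 0.2063] [0.3941 0.2047] (array([0.3925, 0.2066, 0.0163]), np.float64(0.001))
corners [[0.5177, 0.355], [0.5321, 0.1719], [0.3459, 0.1553], [0.3307, 0.337]]
slot [0.47883271 0.25205933 0.019     ]
```

Stack at (0.579, 0.104), head height 92 mm against 94 expected. The four nests fit a 92 mm square with heading 95°. The nozzle heads about 195°. I'll go above the stack, turning so the fingers close across the nozzle.

Emit:
carry_out([
  {"travel":[0.82,-1,0],"delta_rot":[0,0,1],"fingers":-1},
  {"travel":[0.82,-1,0],"delta_rot":[0,0,1],"fingers":-1},
  {"travel":[0.82,-1,0],"delta_rot":[0,0,1],"fingers":-1},
  {"travel":[0.82,-1,0],"delta_rot":[0,0,1],"fingers":-1},
  {"travel":[0.82,-1,0],"delta_rot":[0,0,1],"fingers":-1},
])

```text
clock: 0.98
tcp_pos: [0.3343, 0.4007, 0.2315]
orientation: [0.0, -0.045, 0.999, 0.0]
wrist_force: [-0.1, -0.0, -0.9]
finger_gap: 0.0857
grip_force: 0.0
```

Emit:
carry_out([
  {"travel":[0.82,-1,0],"delta_rot":[0,0,1],"fingers":-1},
  {"travel":[0.82,-1,0],"delta_rot":[0,0,0.75],"fingers":-1},
  {"travel":[0.82,-1,0],"delta_rot":[0,0,0],"fingers":-1},
  {"travel":[0.82,-1,0],"delta_rot":[0,0,0],"fingers":-1},
  {"travel":[0.82,-1,0],"delta_rot":[0,0,0],"fingers":-1},
])

```text
clock: 1.6
tcp_pos: [0.4368, 0.2756, 0.2314]
orientation: [0.0, -0.13, 0.991, 0.0]
wrist_force: [0.3, -0.7, -0.1]
finger_gap: 0.0854
grip_force: 0.0
```

Emit:
carry_out([
  {"travel":[0.82,-1,0],"delta_rot":[0,0,0],"fingers":-1},
  {"travel":[0.82,-1,0],"delta_rot":[0,0,0],"fingers":-1},
  {"travel":[0.82,-1,0],"delta_rot":[0,0,0],"fingers":-1},
  {"travel":[0.82,-1,0],"delta_rot":[0,0,0],"fingers":-1},
  {"travel":[0.82,-1,0],"delta_rot":[0,0,0],"fingers":-1},
])

```text
clock: 2.22
tcp_pos: [0.5394, 0.1506, 0.2314]
orientation: [0.0, -0.13, 0.991, 0.0]
wrist_force: [-0.2, 0.1, -0.3]
finger_gap: 0.0856
grip_force: 0.0
```

Emit:
carry_out([
  {"travel":[0.82,-0.95,0],"delta_rot":[0,0,0],"fingers":-1},
  {"travel":[0.8,-0.9,0],"delta_rot":[0,0,0],"fingers":-1},
  {"travel":[0,0,0],"delta_rot":[0,0,0],"fingers":-1},
  {"travel":[0,0,0],"delta_rot":[0,0,0],"fingers":-1},
])

```text
clock: 2.72
tcp_pos: [0.5787, 0.1055, 0.2311]
orientation: [-0.0, -0.13, 0.991, 0.0]
wrist_force: [-0.3, -0.3, -0.6]
finger_gap: 0.0857
grip_force: 0.0
```

```bash
python3 - <<'E'
from h import *
s,c=pic('wrist','w1.png'); R=quatR(s['orientation'])
print(s['clock'],s['tcp_pos'],np.degrees(np.arctan2(R[1,1],R[0,1])),R[:,2],s['joint_pos'].round(3))
print(proj(c,[[.579,.1043,.094],[.579,.1043,.078],[.5404,.0942,.0065]],s).round(1).tolist())
E
```

```text
2.725 [0.57874062 0.10547604 0.23112068] 104.95811675110602 [-8.75893570e-04  3.67607261e-04 -9.99999549e-01] [ 0.044  0.34   0.083  1.315  0.    -0.217]
[[278.1, 195.1], [278.1, 190.3], [278.3, 133.1]]
```

View pics/w1.png

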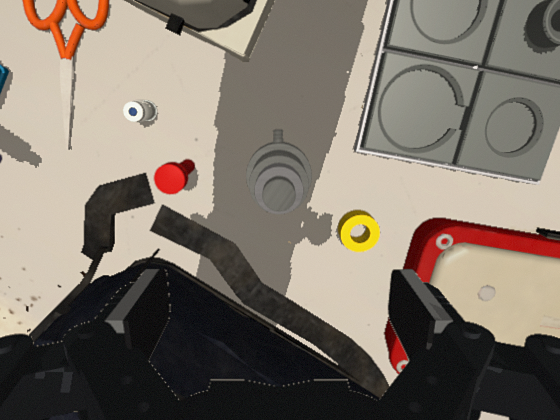

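Wrist view: head top at about (279,194) against (278,195) predicted, and nozzle tip at (278,132), pointing along the tool x axis. The stack pose is confirmed. Going down to the plunger head and checking two nests from this picture.

```bash
python3 - <<'E'
from h import *
s,c=pic('wrist')
print(onz(c,[[422,107],[513,127]],.019,s).round(4).tolist())
g=cv2.GaussianBlur(cv2.cvtColor(c['color'],cv2.COLOR_RGB2GRAY),(3,3),0)
h=cv2.HoughCircles(g[150:225,240:320],cv2.HOUGH_GRADIENT,1,5,param1=80,param2=10,minRadius=13,maxRadius=22)
print(None if h is None else (h[0][:4]+[240,150,0]).round(1).tolist())
E
```

```text
[[0.4817, 0.2163, 0.019], [0.4759, 0.3064, 0.019]]
[[278.5, 195.5, 15.8], [277.5, 183.5, 21.4], [273.5, 171.5, 20.3], [281.5, 171.5, 21.4]]
```

Emit:
carry_out([
  {"travel":[0,0,-1],"fingers":-1,"delta_rot":[0,0,0]},
  {"travel":[0,0,-1],"fingers":-1,"delta_rot":[0,0,0]},
  {"travel":[0,0,-1],"fingers":-1,"delta_rot":[0,0,0]},
  {"travel":[0,-0.04,-1],"fingers":-1,"delta_rot":[0,0,0]},
  {"travel":[0,0,-1],"fingers":-1,"delta_rot":[0,0,0]},
])

```text
clock: 3.45
tcp_pos: [0.5787, 0.1052, 0.1059]
orientation: [0.0, -0.131, 0.991, 0.0]
wrist_force: [-0.5, 0.3, -0.4]
finger_gap: 0.085
grip_force: 0.0
```

Emit:
carry_out([
  {"travel":[0,0,-0.5],"fingers":-0.4,"delta_rot":[0,0,0]},
  {"travel":[0,0,-0.44],"fingers":0,"delta_rot":[0,0,0]},
  {"travel":[0,0,0],"fingers":0.4,"delta_rot":[0,0,0]},
  {"travel":[0,0,0],"fingers":1,"delta_rot":[0,0,0]},
  {"travel":[0,0,0],"fingers":1,"delta_rot":[0,0,0]},
], squeeze=40)

```text
clock: 4.08
tcp_pos: [0.5797, 0.1042, 0.0835]
orientation: [0.001, -0.13, 0.991, 0.0]
wrist_force: [-0.6, 0.1, -0.9]
finger_gap: 0.0239
grip_force: 39.2
```

Emit:
carry_out([
  {"travel":[0,0,0],"fingers":1,"delta_rot":[0,0,0]},
  {"travel":[0,0,0],"fingers":1,"delta_rot":[0,0,0]},
])

```text
clock: 4.32
tcp_pos: [0.5796, 0.1042, 0.0832]
orientation: [0.0, -0.13, 0.991, 0.0]
wrist_force: [-0.2, 0.4, 1.4]
finger_gap: 0.0241
grip_force: 39.3
```

Emit:
carry_out([
  {"travel":[0,0,0.4],"fingers":1,"delta_rot":[0,0,0]},
  {"travel":[0,0,0.6],"fingers":1,"delta_rot":[0,0,0]},
  {"travel":[0,0,0.6],"fingers":1,"delta_rot":[0,0,0]},
  {"travel":[0,0,0.7],"fingers":1,"delta_rot":[0,0,0]},
  {"travel":[0,0,0.7],"fingers":1,"delta_rot":[0,0,0]},
])

```text
clock: 4.95
tcp_pos: [0.5795, 0.1043, 0.1596]
orientation: [0.001, -0.13, 0.991, -0.0]
wrist_force: [-0.3, -0.2, -0.9]
finger_gap: 0.0239
grip_force: 39.3
```

Emit:
carry_out([
  {"travel":[0,0,0.3],"fingers":1,"delta_rot":[0,0,0]},
  {"travel":[0,0,0],"fingers":1,"delta_rot":[0,0,0]},
])

```text
clock: 5.2
tcp_pos: [0.5798, 0.1043, 0.1663]
orientation: [0.001, -0.13, 0.991, -0.0]
wrist_force: [-0.0, 1.1, -2.3]
finger_gap: 0.0239
grip_force: 39.3
```

```bash
python3 - <<'E'
from h import *
s,c=pic('scene'); print(s['tcp_pos'],s['wrist_force'],s['finger_gap'])
a=c['color'][120:320,200:360,::-1]
s,w=pic('wrist'); b=w['color'][100:420,150:410,::-1]
cv2.imwrite('pics/p1.png',np.hstack([cv2.resize(a,(400,500),interpolation=2),cv2.resize(b,(400,500))]))
E
```

```text
[0.57975497 0.10430086 0.16630338] [-0.03315903  1.08374764 -2.2526508 ] 0.02389142295455977
```

View pics/p1.png

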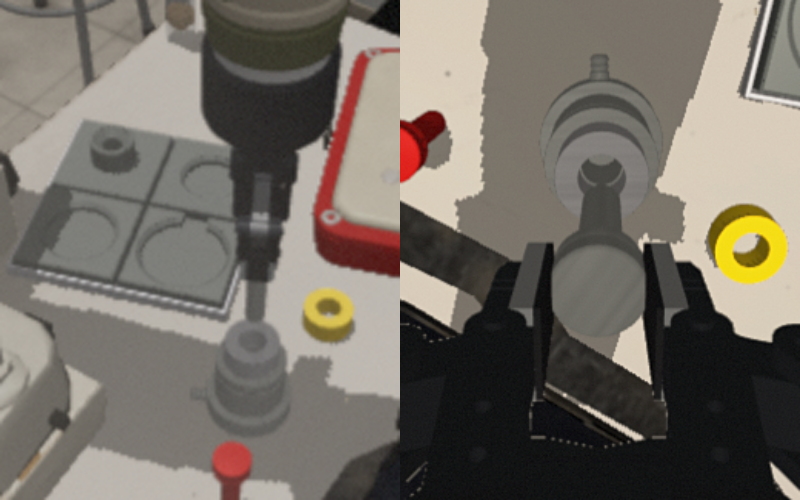

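Plunger held and clear: shank end at crop (603,190) and head at (600,285), with the ring still on the body. Checking head and shank offset in the hand.

```bash
python3 - <<'E'
from h import *
s,c=pic('wrist'); z=s['tcp_pos'][2]
px=lambda u,v:[150+(u-400)*.65,100+v*.64]
print(onz(c,[px(600,285)],z+.011,s)-s['tcp_pos'], proj(c,[s['tcp_pos']+[0,0,.011],s['tcp_pos']+[0,0,-.059],s['tcp_pos']],s).round(1))
g=cv2.GaussianBlur(cv2.cvtColor(c['color'],cv2.COLOR_RGB2GRAY),(3,3),0)
h=cv2.HoughCircles(g[230:330,230:330],cv2.HOUGH_GRADIENT,1,5,param1=60,param2=12,minRadius=24,maxRadius=36)
print(h if h is None else (h[0][:3]+[230,230,0]))
print([px(603,205),px(585,200),px(622,200)])
E
```

```text
[[-0.00191031 -0.00093283  0.011     ]] [[281.  287.2]
 [280.2 228.4]
 [280.9 274.6]]
[[278.5        290.5         34.29999924]
 [282.5        278.5         34.29999924]
 [276.5        285.5         28.79999924]]
[[281.95000000000005, 231.2], [270.25, 228.0], [294.3, 228.0]]
```

Emit:
carry_out([
  {"travel":[-0.77,0.95,0],"fingers":1,"delta_rot":[0,0,0]},
  {"travel":[-0.77,0.95,0],"fingers":1,"delta_rot":[0,0,0]},
  {"travel":[-0.77,0.95,0],"fingers":1,"delta_rot":[0,0,0]},
  {"travel":[-0.77,0.95,0],"fingers":1,"delta_rot":[0,0,0]},
  {"travel":[-0.77,0.95,0],"fingers":1,"delta_rot":[0,0,0]},
])

```text
clock: 5.98
tcp_pos: [0.4818, 0.2235, 0.1645]
orientation: [-0.001, -0.13, 0.991, -0.0]
wrist_force: [-0.1, -0.5, -1.1]
finger_gap: 0.0243
grip_force: 39.3
```

Emit:
carry_out([
  {"travel":[-0.77,0.95,0],"fingers":1,"delta_rot":[0,0,0]},
  {"travel":[-0.77,0.95,0],"fingers":1,"delta_rot":[0,0,0]},
  {"travel":[0,0,0],"fingers":1,"delta_rot":[0,0,0]},
  {"travel":[0,0,0],"fingers":1,"delta_rot":[0,0,0]},
])

```text
clock: 6.48
tcp_pos: [0.4446, 0.2702, 0.165]
orientation: [-0.0, -0.13, 0.991, -0.0]
wrist_force: [0.3, -0.1, 0.4]
finger_gap: 0.0238
grip_force: 39.4
```

```bash
python3 - <<'E'
from h import *
s,c=pic('wrist','w2.png'); print(s['tcp_pos'],s['finger_gap'])
print(proj(c,[[.3845,.2971,.043],[.3929,.2055,.019],[.4761,.3055,.019],[.4845,.2139,.019]],s).round(1).tolist())
E
```

```text
[0.44457799 0.2702397  0.16496533] 0.02376470189009988
[[339.4, 129.3], [214.1, 105.8], [311.1, 238.9], [200.3, 221.0]]
```

View pics/w2.png

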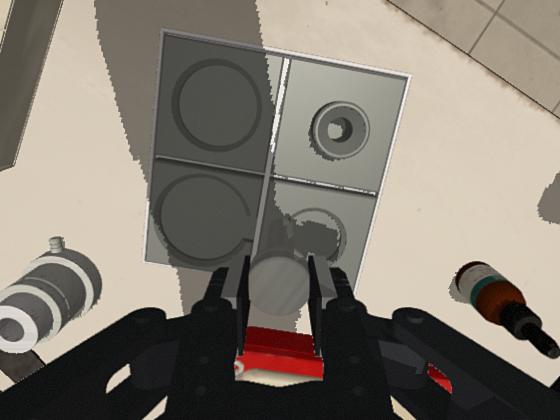

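Tower mouth at (341,129) against (339,129) predicted. Body pocket at (216.5,105.5) against (214,106), so the map is about 1 mm off. Computing the corrected nests.

```bash
python3 - <<'E'
from h import *
s,c=pic('wrist')
print(onz(c,[[341,129]],.043,s).round(4), onz(c,[[216.5,105.5],[203,218.5]],.019,s).round(4).tolist())
g=cv2.GaussianBlur(cv2.cvtColor(c['color'],cv2.COLOR_RGB2GRAY),(3,3),0)
for (x0,x1,y0,y1,a,b,z) in [(300,385,90,170,22,32,.043),(160,275,45,165,38,50,.019)]:
    h=cv2.HoughCircles(g[y0:y1,x0:x1],cv2.HOUGH_GRADIENT,1,4,param1=60,param2=12,minRadius=a,maxRadius=b)
    if h is not None:
        k=h[0][:3]+[x0,y0,0]; print(k.round(1).tolist(), onz(c,k[:,:2],z,s).round(4).tolist())
E
```

```text
[[0.3843 0.298  0.043 ]] [[0.3924, 0.207, 0.019], [0.4821, 0.2153, 0.019]]
[[340.5, 128.5, 25.7], [344.5, 127.5, 26.8], [336.5, 131.5, 29.2]] [[0.3841, 0.2975, 0.043], [0.3827, 0.3, 0.043], [0.3867, 0.2954, 0.043]]
[[214.5, 106.5, 42.1], [219.5, 104.5, 40.5], [213.5, 102.5, 44.9]] [[0.3935, 0.2057, 0.019], [0.3912, 0.209, 0.019], [0.3909, 0.2043, 0.019]]
```

Emit:
carry_out([
  {"travel":[-0.8,0.37,0],"fingers":1,"delta_rot":[0,0,0]},
  {"travel":[-0.8,0.37,0],"fingers":1,"delta_rot":[0,0,0]},
  {"travel":[-0.8,0.37,-0.4],"fingers":1,"delta_rot":[0,0,0]},
  {"travel":[0,0,-0.9],"fingers":1,"delta_rot":[0,0,0]},
  {"travel":[0,0,-0.9],"fingers":1,"delta_rot":[0,0,0]},
])

```text
clock: 7.2
tcp_pos: [0.383, 0.2989, 0.1102]
orientation: [0.0, -0.131, 0.991, 0.0]
wrist_force: [0.1, -0.8, -0.5]
finger_gap: 0.0242
grip_force: 39.4
```

Emit:
carry_out([
  {"travel":[0,0,-0.3],"fingers":1,"delta_rot":[0,0,0]},
  {"travel":[0,0,-0.3],"fingers":1,"delta_rot":[0,0,0]},
  {"travel":[0,0,0],"fingers":1,"delta_rot":[0,0,0]},
])

```text
clock: 7.58
tcp_pos: [0.3843, 0.2983, 0.0953]
orientation: [-0.0, -0.13, 0.991, 0.0]
wrist_force: [-0.3, -0.3, -1.1]
finger_gap: 0.0234
grip_force: 39.4
```

```bash
python3 - <<'E'
from h import *
s,c=pic('scene'); print(s['tcp_pos'],s['wrist_force'],s['finger_gap'])
a=c['color'][140:260,190:320,::-1]; s,w=pic('wrist'); b=w['color'][140:360,180:380,::-1]
cv2.imwrite('pics/p2.png',np.hstack([cv2.resize(a,(400,400),interpolation=2),cv2.resize(b,(400,400))]))
E
```

```text
[0.38427178 0.29830563 0.09534837] [-0.27863657 -0.25188137 -1.08276914] 0.02335428527308377
```

View pics/p2.png

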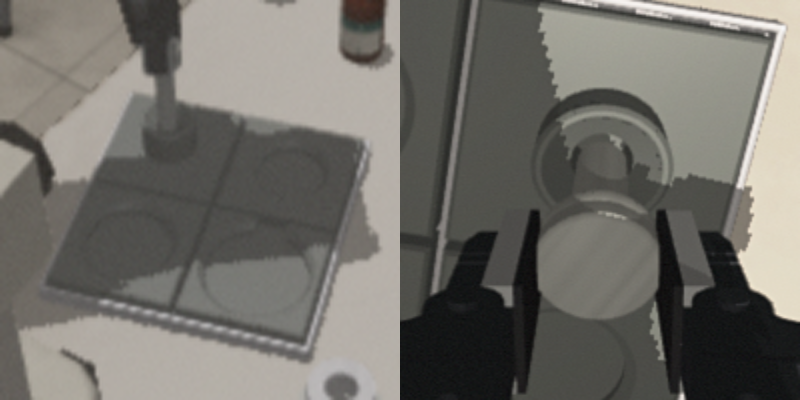

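The shank end sits centred in the funnel in both views. Lowering slowly.

Emit:
carry_out([
  {"travel":[0,0,-0.2],"fingers":1,"delta_rot":[0,0,0]},
  {"travel":[0,0,-0.2],"fingers":1,"delta_rot":[0,0,0]},
  {"travel":[0,0,-0.2],"fingers":1,"delta_rot":[0,0,0]},
  {"travel":[0,0,0],"fingers":1,"delta_rot":[0,0,0]},
])

```text
clock: 8.18
tcp_pos: [0.384, 0.298, 0.0797]
orientation: [-0.001, -0.13, 0.991, -0.0]
wrist_force: [-0.3, 0.4, -0.6]
finger_gap: 0.0239
grip_force: 39.4
```

Emit:
carry_out([
  {"travel":[0,0,-0.25],"fingers":1,"delta_rot":[0,0,0]},
  {"travel":[0,0,-0.2],"fingers":1,"delta_rot":[0,0,0]},
  {"travel":[0,0,-0.08],"fingers":1,"delta_rot":[0,0,0]},
  {"travel":[0,0,0],"fingers":1,"delta_rot":[0,0,0]},
])

```text
clock: 8.68
tcp_pos: [0.3843, 0.2982, 0.0669]
orientation: [-0.0, -0.13, 0.991, -0.0]
wrist_force: [-0.3, 0.3, -0.7]
finger_gap: 0.024
grip_force: 39.4
```

Emit:
carry_out([
  {"travel":[0,0,-0.05],"fingers":1,"delta_rot":[0,0,0]},
  {"travel":[0,0,0],"fingers":1,"delta_rot":[0,0,0]},
])

```text
clock: 8.93
tcp_pos: [0.3845, 0.2983, 0.0659]
orientation: [0.0, -0.13, 0.991, 0.0]
wrist_force: [-0.2, 0.2, -1.1]
finger_gap: 0.0238
grip_force: 39.4
```

Emit:
carry_out([
  {"travel":[0,0,-0.04],"fingers":1,"delta_rot":[0,0,0]},
  {"travel":[0,0,0],"fingers":1,"delta_rot":[0,0,0]},
])

```text
clock: 9.18
tcp_pos: [0.3845, 0.2982, 0.0648]
orientation: [-0.0, -0.13, 0.991, 0.0]
wrist_force: [0.3, 0.8, 0.0]
finger_gap: 0.024
grip_force: 39.4
```

Emit:
carry_out([
  {"travel":[0,0,-0.04],"fingers":1,"delta_rot":[0,0,0]},
  {"travel":[0,0,0],"fingers":1,"delta_rot":[0,0,0]},
])

```text
clock: 9.43
tcp_pos: [0.3849, 0.2984, 0.0642]
orientation: [0.0, -0.13, 0.991, 0.0]
wrist_force: [-0.1, -0.5, 2.0]
finger_gap: 0.024
grip_force: 39.8
```

Emit:
carry_out([
  {"travel":[0,0,-0.03],"fingers":1,"delta_rot":[0,0,0]},
  {"travel":[0,0,0],"fingers":1,"delta_rot":[0,0,0]},
])

```text
clock: 9.68
tcp_pos: [0.3854, 0.2986, 0.0641]
orientation: [0.001, -0.13, 0.991, 0.0]
wrist_force: [-0.4, -0.6, 7.8]
finger_gap: 0.0239
grip_force: 40.2
```

Firm contact at the expected height. Releasing, rising and returning over the stack.

Emit:
carry_out([
  {"travel":[0,0,0],"fingers":0.2,"delta_rot":[0,0,0]},
  {"travel":[0,0,0],"fingers":-0.3,"delta_rot":[0,0,0]},
  {"travel":[0,0,0.2],"fingers":-1,"delta_rot":[0,0,0]},
  {"travel":[0,0,0.8],"fingers":-1,"delta_rot":[0,0,0]},
  {"travel":[0,0,1],"fingers":-1,"delta_rot":[0,0,0]},
])

```text
clock: 10.3
tcp_pos: [0.3839, 0.298, 0.1133]
orientation: [-0.001, -0.13, 0.991, -0.0]
wrist_force: [0.5, -0.5, -1.0]
finger_gap: 0.0854
grip_force: 0.0
```

Emit:
carry_out([
  {"travel":[0,0,1],"fingers":-1,"delta_rot":[0,0,0]},
  {"travel":[0.97,-0.97,0.8],"fingers":-1,"delta_rot":[0,0,0]},
  {"travel":[0.97,-0.97,0],"fingers":-1,"delta_rot":[0,0,0]},
  {"travel":[0.97,-0.97,0],"fingers":-1,"delta_rot":[0,0,0]},
  {"travel":[0.97,-0.97,0],"fingers":-1,"delta_rot":[0,0,0]},
])

```text
clock: 10.92
tcp_pos: [0.4822, 0.2005, 0.1584]
orientation: [0.0, -0.13, 0.991, 0.0]
wrist_force: [0.5, 0.4, -0.0]
finger_gap: 0.0855
grip_force: 0.0
```

Emit:
carry_out([
  {"travel":[0.97,-0.97,0],"fingers":-1,"delta_rot":[0,0,0]},
  {"travel":[0.97,-0.97,0],"fingers":-1,"delta_rot":[0,0,0]},
  {"travel":[0.97,-0.97,0],"fingers":-1,"delta_rot":[0,0,0]},
  {"travel":[0.97,-0.97,0],"fingers":-1,"delta_rot":[0,0,0]},
  {"travel":[0,0,0],"fingers":-1,"delta_rot":[0,0,0]},
])

```text
clock: 11.55
tcp_pos: [0.58, 0.1025, 0.1578]
orientation: [0.0, -0.129, 0.992, -0.0]
wrist_force: [-0.1, 1.1, -0.6]
finger_gap: 0.0856
grip_force: 0.0
```

```bash
python3 - <<'E'
from h import *
s,c=pic('wrist'); print(s['clock'],s['tcp_pos'],s['joint_pos'].round(2))
print(proj(c,[[.579,.1043,.078],[.579,.1043,.058],[.579,.1043,.018]],s).round(1).tolist())
b=c['color'][100:320,180:380,::-1]; s,d=pic('scene'); a=d['color'][140:320,190:350,::-1]
cv2.imwrite('pics/p3.png',np.hstack([cv2.resize(a,(400,440),interpolation=2),cv2.resize(b,(400,440))]))
E
```

```text
11.55 [0.57999344 0.10250857 0.15784735] [ 0.04  0.37 -0.06  1.15 -0.   -0.22]
[[283.3, 216.5], [282.9, 207.7], [282.3, 193.4]]
```

View pics/p3.png

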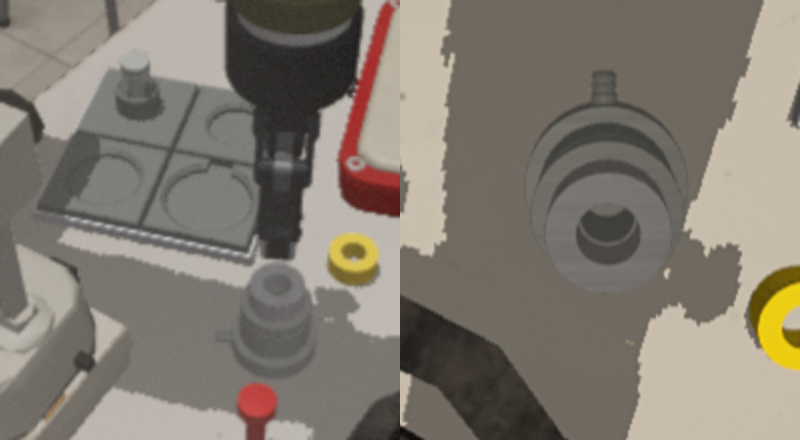

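The plunger stands upright in its tower at (137,80). The ring is centred at (284,216.5), as predicted. Going down for the ring.

Emit:
carry_out([
  {"travel":[-0.04,0.07,-1],"fingers":-1,"delta_rot":[0,0,0]},
  {"travel":[0,0,-1],"fingers":-1,"delta_rot":[0,0,0]},
  {"travel":[0,0,-1],"fingers":-1,"delta_rot":[0,0,0]},
  {"travel":[0,0,-0.64],"fingers":-0.4,"delta_rot":[0,0,0]},
  {"travel":[0,0,0],"fingers":0,"delta_rot":[0,0,0]},
])

```text
clock: 12.28
tcp_pos: [0.576, 0.1066, 0.0661]
orientation: [-0.001, -0.131, 0.991, 0.0]
wrist_force: [-0.4, -0.0, 0.2]
finger_gap: 0.0518
grip_force: 0.0
```

Emit:
carry_out([
  {"travel":[0,0,0],"fingers":0.4,"delta_rot":[0,0,0]},
  {"travel":[0,0,0],"fingers":1,"delta_rot":[0,0,0]},
  {"travel":[0,0,0],"fingers":1,"delta_rot":[0,0,0]},
])

```text
clock: 12.65
tcp_pos: [0.5782, 0.1061, 0.0679]
orientation: [0.001, -0.13, 0.991, 0.0]
wrist_force: [0.6, 0.6, 2.1]
finger_gap: 0.0376
grip_force: 40.4
```

Emit:
carry_out([
  {"travel":[0,0,0.3],"fingers":1,"delta_rot":[0,0,0]},
  {"travel":[0,0,0.5],"fingers":1,"delta_rot":[0,0,0]},
  {"travel":[0,0,0.8],"fingers":1,"delta_rot":[0,0,0]},
  {"travel":[0,0,0],"fingers":1,"delta_rot":[0,0,0]},
])

```text
clock: 13.15
tcp_pos: [0.5792, 0.106, 0.1094]
orientation: [0.002, -0.13, 0.991, -0.0]
wrist_force: [0.0, 0.8, -0.7]
finger_gap: 0.0372
grip_force: 40.2
```

Emit:
carry_out([
  {"travel":[-0.52,1,0.4],"fingers":1,"delta_rot":[0,0,0]},
  {"travel":[-0.52,1,0],"fingers":1,"delta_rot":[0,0,0]},
  {"travel":[-0.52,1,0],"fingers":1,"delta_rot":[0,0,0]},
  {"travel":[-0.52,1,0],"fingers":1,"delta_rot":[0,0,0]},
  {"travel":[-0.51,1,0],"fingers":1,"delta_rot":[0,0,0]},
])

```text
clock: 13.78
tcp_pos: [0.512, 0.2317, 0.1166]
orientation: [-0.0, -0.13, 0.991, 0.0]
wrist_force: [0.9, -0.4, -0.6]
finger_gap: 0.0376
grip_force: 40.2
```

Emit:
carry_out([
  {"travel":[-0.51,1,0],"fingers":1,"delta_rot":[0,0,0]},
  {"travel":[-0.51,1,0],"fingers":1,"delta_rot":[0,0,0]},
  {"travel":[-0.51,1,0],"fingers":1,"delta_rot":[0,0,0]},
  {"travel":[0,0,-0.6],"fingers":1,"delta_rot":[0,0,0]},
  {"travel":[0,0,0],"fingers":1,"delta_rot":[0,0,0]},
])

```text
clock: 14.4
tcp_pos: [0.4733, 0.3051, 0.1002]
orientation: [-0.002, -0.13, 0.991, -0.001]
wrist_force: [-0.6, -0.3, -0.5]
finger_gap: 0.0374
grip_force: 40.3
```

```bash
python3 - <<'E'
from h import *
s,c=pic('wrist'); print(s['tcp_pos'])
print(proj(c,[s['tcp_pos']+[0,0,.0105],s['tcp_pos']-[0,0,.0095],[.476,.306,.019]],s).round(1).tolist())
b=c['color'][120:340,150:410,::-1]; 
cv2.imwrite('pics/p4.png',cv2.resize(b,None,fx=2,fy=2))
E
```

```text
[0.47327038 0.30511771 0.10017344]
[[281.0, 286.5], [280.7, 265.1], [280.4, 221.5]]
```

View pics/p4.png

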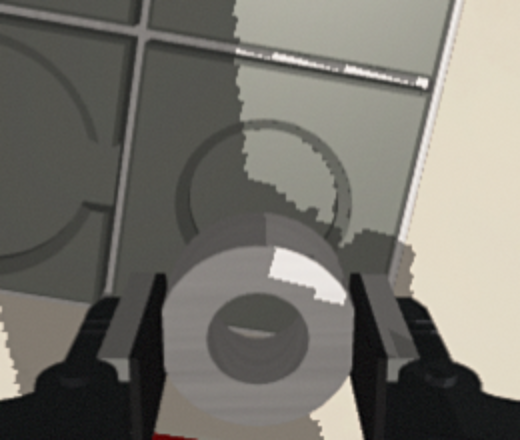

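Ring held level at (279,288). The pocket centre, about (282,223), is within 1 mm of the map. Lowering.

Emit:
carry_out([
  {"travel":[0.08,0.06,-1],"fingers":1,"delta_rot":[0,0,0]},
  {"travel":[0,0,-0.9],"fingers":1,"delta_rot":[0,0,0]},
  {"travel":[0,0,-0.6],"fingers":1,"delta_rot":[0,0,0]},
  {"travel":[0,0,-0.3],"fingers":1,"delta_rot":[0,0,0]},
  {"travel":[0,0,-0.2],"fingers":1,"delta_rot":[0,0,0]},
])

```text
clock: 15.08
tcp_pos: [0.4769, 0.3073, 0.0271]
orientation: [0.0, -0.13, 0.992, 0.0]
wrist_force: [-0.2, -0.5, -0.9]
finger_gap: 0.0377
grip_force: 40.3
```

Emit:
carry_out([
  {"travel":[0,0,-0.1],"fingers":1,"delta_rot":[0,0,0]},
  {"travel":[0,0,0],"fingers":1,"delta_rot":[0,0,0]},
])

```text
clock: 15.32
tcp_pos: [0.4767, 0.3076, 0.0249]
orientation: [0.0, -0.13, 0.991, 0.0]
wrist_force: [-0.4, -0.4, -0.5]
finger_gap: 0.0374
grip_force: 40.3
```

Emit:
carry_out([
  {"travel":[0,0,-0.05],"fingers":1,"delta_rot":[0,0,0]},
  {"travel":[0,0,0],"fingers":1,"delta_rot":[0,0,0]},
])

```text
clock: 15.58
tcp_pos: [0.4766, 0.3076, 0.0235]
orientation: [0.0, -0.13, 0.991, 0.0]
wrist_force: [-0.0, 0.3, -0.7]
finger_gap: 0.0374
grip_force: 40.3
```

Emit:
carry_out([
  {"travel":[0,0,-0.06],"fingers":1,"delta_rot":[0,0,0]},
  {"travel":[0,0,0],"fingers":1,"delta_rot":[0,0,0]},
])

```text
clock: 15.82
tcp_pos: [0.4764, 0.3075, 0.0217]
orientation: [-0.0, -0.13, 0.991, 0.0]
wrist_force: [-0.4, 0.1, 0.0]
finger_gap: 0.0374
grip_force: 40.3
```

Emit:
carry_out([
  {"travel":[0,0,-0.04],"fingers":1,"delta_rot":[0,0,0]},
  {"travel":[0,0,0],"fingers":1,"delta_rot":[0,0,0]},
])

```text
clock: 16.08
tcp_pos: [0.4765, 0.3075, 0.021]
orientation: [0.0, -0.13, 0.991, 0.0]
wrist_force: [-0.6, -0.9, 2.3]
finger_gap: 0.0374
grip_force: 40.4
```

Emit:
carry_out([
  {"travel":[0,0,-0.03],"fingers":1,"delta_rot":[0,0,0]},
  {"travel":[0,0,0],"fingers":0,"delta_rot":[0,0,0]},
  {"travel":[0,0,0],"fingers":-0.5,"delta_rot":[0,0,0]},
  {"travel":[0,0,0.3],"fingers":-1,"delta_rot":[0,0,0]},
  {"travel":[0,0,1],"fingers":-1,"delta_rot":[0,0,0]},
])

```text
clock: 16.7
tcp_pos: [0.4752, 0.3069, 0.0518]
orientation: [-0.002, -0.13, 0.991, -0.0]
wrist_force: [0.4, 0.7, 0.5]
finger_gap: 0.0853
grip_force: 0.0
```

Emit:
carry_out([
  {"travel":[0,0,1],"fingers":-1,"delta_rot":[0,0,0]},
  {"travel":[0,0,1],"fingers":-1,"delta_rot":[0,0,0]},
  {"travel":[0.52,-1,1],"fingers":-1,"delta_rot":[0,0,0]},
  {"travel":[0.51,-1,0.6],"fingers":-1,"delta_rot":[0,0,0]},
  {"travel":[0.51,-1,0],"fingers":-1,"delta_rot":[0,0,0]},
])

```text
clock: 17.32
tcp_pos: [0.5165, 0.2322, 0.1448]
orientation: [0.002, -0.13, 0.991, 0.0]
wrist_force: [0.5, -0.4, -1.0]
finger_gap: 0.0853
grip_force: 0.0
```

Emit:
carry_out([
  {"travel":[0.51,-1,0],"fingers":-1,"delta_rot":[0,0,0]},
  {"travel":[0.51,-1,0],"fingers":-1,"delta_rot":[0,0,0]},
  {"travel":[0.51,-1,0],"fingers":-1,"delta_rot":[0,0,0]},
  {"travel":[0.51,-1,0],"fingers":-1,"delta_rot":[0,0,0]},
  {"travel":[0.51,-1,0],"fingers":-1,"delta_rot":[0,0,0]},
])

```text
clock: 17.95
tcp_pos: [0.5792, 0.1067, 0.1431]
orientation: [0.0, -0.13, 0.991, 0.0]
wrist_force: [-0.0, 0.4, 0.0]
finger_gap: 0.0857
grip_force: 0.0
```

Emit:
carry_out([
  {"travel":[0,-0.1,0],"fingers":-1,"delta_rot":[0,0,0]},
  {"travel":[0,0,0],"fingers":-1,"delta_rot":[0,0,0]},
])

```text
clock: 18.2
tcp_pos: [0.5784, 0.1052, 0.1427]
orientation: [-0.0, -0.13, 0.992, 0.0]
wrist_force: [0.1, -0.2, -0.1]
finger_gap: 0.0852
grip_force: 0.0
```

```bash
python3 - <<'E'
from h import *
s,c=pic('wrist'); print(s['clock'],s['tcp_pos'],s['wrist_force'])
print(proj(c,[[.579,.1045,.058],[.579,.1045,.018]],s).round(1).tolist())
b=c['color'][100:320,180:380,::-1]; s,d=pic('scene'); a=d['color'][140:320,190:350,::-1]
cv2.imwrite('pics/p5.png',np.hstack([cv2.resize(a,(400,440),interpolation=2),cv2.resize(b,(400,440))]))
E
```

```text
18.2 [0.57836555 0.105153   0.14267749] [ 0.05195297 -0.23269013 -0.10446226]
[[278.7, 215.8], [278.7, 199.7]]
```

View pics/p5.png

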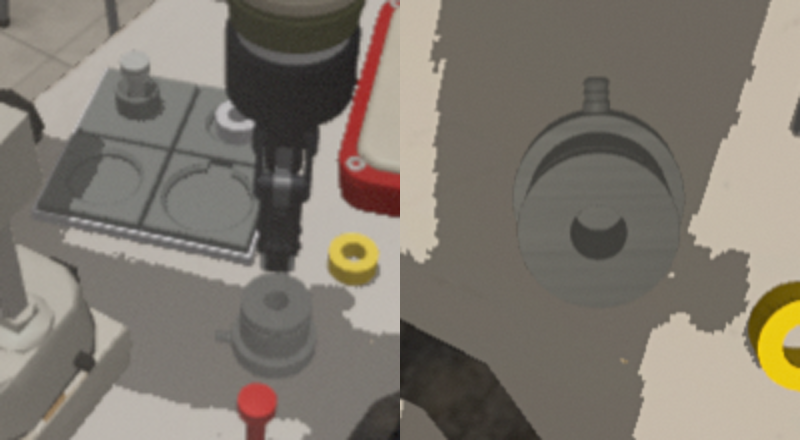

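The ring lies in its pocket at (235,118). The body is centred at (279.5,215.5), as predicted. Going down for the body.

Emit:
carry_out([
  {"travel":[0.02,0,-1],"fingers":-1,"delta_rot":[0,0,0]},
  {"travel":[0,0,-1],"fingers":-1,"delta_rot":[0,0,0]},
  {"travel":[0,0,-1],"fingers":-1,"delta_rot":[0,0,0]},
  {"travel":[0,0,-1],"fingers":-1,"delta_rot":[0,0,0]},
  {"travel":[0,0,-0.5],"fingers":-0.6,"delta_rot":[0,0,0]},
], squeeze=80)

```text
clock: 18.92
tcp_pos: [0.5779, 0.1059, 0.0288]
orientation: [-0.001, -0.131, 0.991, 0.0]
wrist_force: [-0.3, -0.3, 0.2]
finger_gap: 0.07
grip_force: 0.0
```

Emit:
carry_out([
  {"travel":[0,0,0],"fingers":-0.3,"delta_rot":[0,0,0]},
  {"travel":[0,0,0],"fingers":0.2,"delta_rot":[0,0,0]},
  {"travel":[0,0,0],"fingers":1,"delta_rot":[0,0,0]},
  {"travel":[0,0,0],"fingers":1,"delta_rot":[0,0,0]},
])

```text
clock: 19.42
tcp_pos: [0.5795, 0.1053, 0.0307]
orientation: [0.0, -0.13, 0.991, 0.0]
wrist_force: [-0.9, 2.5, 1.1]
finger_gap: 0.0493
grip_force: 83.6
```

Emit:
carry_out([
  {"travel":[0,0,0.2],"fingers":1,"delta_rot":[0,0,0]},
  {"travel":[0,0,0.4],"fingers":1,"delta_rot":[0,0,0]},
  {"travel":[0,0,0.8],"fingers":1,"delta_rot":[0,0,0]},
  {"travel":[0,0,1],"fingers":1,"delta_rot":[0,0,0]},
  {"travel":[0,0,0],"fingers":1,"delta_rot":[0,0,0]},
])

```text
clock: 20.05
tcp_pos: [0.5813, 0.105, 0.0926]
orientation: [0.003, -0.13, 0.991, -0.0]
wrist_force: [0.1, 1.0, -5.2]
finger_gap: 0.049
grip_force: 83.7
```

Emit:
carry_out([
  {"travel":[-0.93,0.5,0.6],"fingers":1,"delta_rot":[0,0,0]},
  {"travel":[-0.93,0.5,0],"fingers":1,"delta_rot":[0,0,0]},
  {"travel":[-0.93,0.5,0],"fingers":1,"delta_rot":[0,0,0]},
  {"travel":[-0.93,0.5,0],"fingers":1,"delta_rot":[0,0,0]},
  {"travel":[-0.93,0.5,0],"fingers":1,"delta_rot":[0,0,0]},
])

```text
clock: 20.68
tcp_pos: [0.4616, 0.1676, 0.1041]
orientation: [-0.001, -0.13, 0.991, -0.0]
wrist_force: [-0.2, 0.1, -4.4]
finger_gap: 0.0493
grip_force: 84.5
```

Emit:
carry_out([
  {"travel":[-0.93,0.5,0],"fingers":1,"delta_rot":[0,0,0]},
  {"travel":[-0.93,0.5,0],"fingers":1,"delta_rot":[0,0,0]},
  {"travel":[-0.93,0.5,0],"fingers":1,"delta_rot":[0,0,0]},
  {"travel":[0,0,0],"fingers":1,"delta_rot":[0,0,0]},
  {"travel":[0,0,0],"fingers":1,"delta_rot":[0,0,0]},
])

```text
clock: 21.3
tcp_pos: [0.3936, 0.2049, 0.1048]
orientation: [0.0, -0.13, 0.991, -0.0]
wrist_force: [0.7, -0.1, -4.1]
finger_gap: 0.0495
grip_force: 84.5
```

```bash
python3 - <<'E'
from h import *
s,c=pic('wrist'); print(s['tcp_pos'],s['wrist_force'])
print(proj(c,[s['tcp_pos']+[0,0,.0275],[.3927,.2062,.019]],s).round(1).tolist())
b=c['color'][120:360,150:410,::-1]
cv2.imwrite('pics/p6.png',cv2.resize(b,None,fx=2,fy=2))
E
```

```text
[0.39358488 0.20492193 0.10482436] [ 0.68817899 -0.06380926 -4.10890901]
[[281.3, 309.9], [282.3, 213.7]]
```

View pics/p6.png

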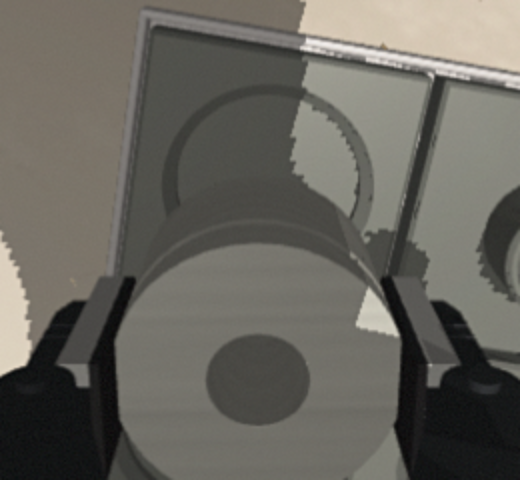

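Body held level, centre (279,310). The pocket is at (284,215), so I shift 3 mm in +y and lower.

Emit:
carry_out([
  {"travel":[-0.03,0.11,-1],"fingers":1,"delta_rot":[0,0,0]},
  {"travel":[0,0,-0.9],"fingers":1,"delta_rot":[0,0,0]},
  {"travel":[0,0,-0.6],"fingers":1,"delta_rot":[0,0,0]},
  {"travel":[0,0,-0.4],"fingers":1,"delta_rot":[0,0,0]},
  {"travel":[0,0,0],"fingers":1,"delta_rot":[0,0,0]},
])

```text
clock: 21.98
tcp_pos: [0.3924, 0.2074, 0.032]
orientation: [-0.001, -0.13, 0.992, -0.0]
wrist_force: [-0.6, -1.7, -4.1]
finger_gap: 0.0495
grip_force: 84.4
```

Emit:
carry_out([
  {"travel":[0,0,-0.14],"fingers":1,"delta_rot":[0,0,0]},
  {"travel":[0,0,0],"fingers":1,"delta_rot":[0,0,0]},
])

```text
clock: 22.22
tcp_pos: [0.3929, 0.2078, 0.0294]
orientation: [0.0, -0.13, 0.991, 0.0]
wrist_force: [0.2, 0.2, -5.4]
finger_gap: 0.0495
grip_force: 84.5
```

Emit:
carry_out([
  {"travel":[0,0,-0.05],"fingers":1,"delta_rot":[0,0,0]},
  {"travel":[0,0,0],"fingers":1,"delta_rot":[0,0,0]},
])

```text
clock: 22.48
tcp_pos: [0.3926, 0.2078, 0.028]
orientation: [0.0, -0.13, 0.991, 0.0]
wrist_force: [0.2, 0.9, -4.7]
finger_gap: 0.0496
grip_force: 84.5
```

Emit:
carry_out([
  {"travel":[0,0,-0.1],"fingers":1,"delta_rot":[0,0,0]},
  {"travel":[0,0,0],"fingers":1,"delta_rot":[0,0,0]},
])

```text
clock: 22.72
tcp_pos: [0.3923, 0.2077, 0.0251]
orientation: [-0.0, -0.13, 0.991, 0.0]
wrist_force: [-0.1, 0.5, -4.1]
finger_gap: 0.0497
grip_force: 84.5
```

Emit:
carry_out([
  {"travel":[0,0,-0.06],"fingers":1,"delta_rot":[0,0,0]},
  {"travel":[0,0,0],"fingers":1,"delta_rot":[0,0,0]},
])

```text
clock: 22.98
tcp_pos: [0.3925, 0.2078, 0.0238]
orientation: [0.0, -0.13, 0.991, 0.0]
wrist_force: [0.0, -0.3, -5.2]
finger_gap: 0.0496
grip_force: 84.6
```

Emit:
carry_out([
  {"travel":[0,0,-0.04],"fingers":1,"delta_rot":[0,0,0]},
  {"travel":[0,0,0],"fingers":1,"delta_rot":[0,0,0]},
])

```text
clock: 23.22
tcp_pos: [0.3926, 0.2078, 0.0237]
orientation: [0.0, -0.13, 0.991, 0.0]
wrist_force: [-3.2, -1.2, 5.5]
finger_gap: 0.0496
grip_force: 85.8
```

Emit:
carry_out([
  {"travel":[0,0,-0.02],"fingers":1,"delta_rot":[0,0,0]},
  {"travel":[0,0,0],"fingers":1,"delta_rot":[0,0,0]},
])

```text
clock: 23.48
tcp_pos: [0.3926, 0.2078, 0.0237]
orientation: [0.0, -0.13, 0.991, 0.0]
wrist_force: [-4.9, -1.1, 11.6]
finger_gap: 0.0494
grip_force: 86.3
```

Body is seated. Releasing and going back for the base.

Emit:
carry_out([
  {"travel":[0,0,0.03],"fingers":0.2,"delta_rot":[0,0,0]},
  {"travel":[0,0,0],"fingers":-0.5,"delta_rot":[0,0,0]},
  {"travel":[0,0,0.3],"fingers":-1,"delta_rot":[0,0,0]},
  {"travel":[0,0,1],"fingers":-1,"delta_rot":[0,0,0]},
  {"travel":[0,0,1],"fingers":-1,"delta_rot":[0,0,0]},
])

```text
clock: 24.1
tcp_pos: [0.3927, 0.2078, 0.0816]
orientation: [0.0, -0.13, 0.991, 0.0]
wrist_force: [1.1, -0.2, 0.1]
finger_gap: 0.0855
grip_force: 0.0
```

Emit:
carry_out([
  {"travel":[0,0,1],"fingers":-1,"delta_rot":[0,0,0]},
  {"travel":[0.94,-0.51,1],"fingers":-1,"delta_rot":[0,0,0]},
  {"travel":[0.93,-0.51,0.5],"fingers":-1,"delta_rot":[0,0,0]},
  {"travel":[0.93,-0.51,0],"fingers":-1,"delta_rot":[0,0,0]},
  {"travel":[0.93,-0.51,0],"fingers":-1,"delta_rot":[0,0,0]},
])

```text
clock: 24.72
tcp_pos: [0.487, 0.1564, 0.144]
orientation: [0.001, -0.13, 0.991, 0.0]
wrist_force: [0.3, 0.6, -0.8]
finger_gap: 0.0853
grip_force: 0.0
```

Emit:
carry_out([
  {"travel":[0.93,-0.51,0],"fingers":-1,"delta_rot":[0,0,0]},
  {"travel":[0.93,-0.51,0],"fingers":-1,"delta_rot":[0,0,0]},
  {"travel":[0.93,-0.51,0],"fingers":-1,"delta_rot":[0,0,0]},
  {"travel":[0.93,-0.51,0],"fingers":-1,"delta_rot":[0,0,0]},
  {"travel":[0,0,0],"fingers":-1,"delta_rot":[0,0,0]},
])

```text
clock: 25.35
tcp_pos: [0.5804, 0.1048, 0.1432]
orientation: [0.001, -0.129, 0.992, -0.0]
wrist_force: [-0.4, -0.5, 0.1]
finger_gap: 0.0853
grip_force: 0.0
```

```bash
python3 - <<'E'
from h import *
s,c=pic('wrist'); print(s['clock'],s['tcp_pos'],s['wrist_force'],s['joint_pos'].round(2))
print(proj(c,[[.579,.1045,.024],[.579,.1045,.018],[.5365,.0933,.0065]],s).round(1).tolist())
b=c['color'][100:320,180:380,::-1]; s,d=pic('scene'); a=d['color'][140:320,190:350,::-1]
cv2.imwrite('pics/p7.png',np.hstack([cv2.resize(a,(400,440),interpolation=2),cv2.resize(b,(400,440))]))
E
```

```text
25.35 [0.58041955 0.10483813 0.14321971] [-0.3768511  -0.47920116  0.10913616] [ 0.04  0.38 -0.08  1.11  0.   -0.22]
[[279.9, 198.9], [279.9, 196.8], [280.0, 135.3]]
```

View pics/p7.png

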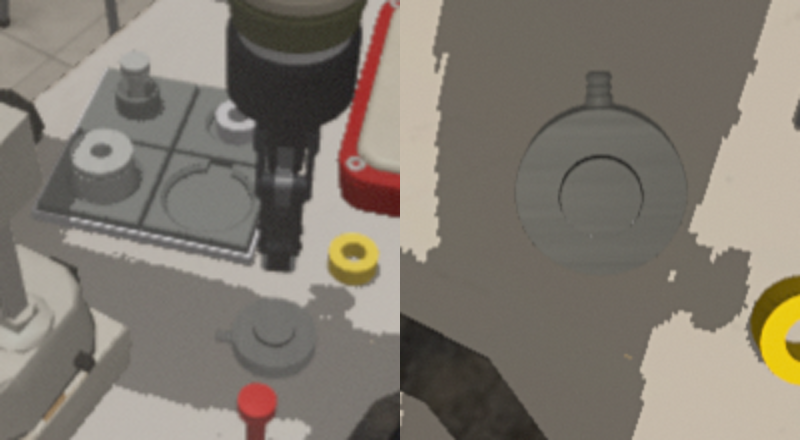

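All three parts are home so far. The base disc is centred at (280,196), with the nozzle straight along the tool x axis, tip (279,136). Going down to grip it.

Emit:
carry_out([
  {"travel":[-0.06,0,-1],"fingers":-1,"delta_rot":[0,0,0]},
  {"travel":[0,0,-1],"fingers":-1,"delta_rot":[0,0,0]},
  {"travel":[0,0,-1],"fingers":-1,"delta_rot":[0,0,0]},
  {"travel":[0,0,-1],"fingers":-1,"delta_rot":[0,0,0]},
  {"travel":[0,0,-0.8],"fingers":-1,"delta_rot":[0,0,0]},
])

```text
clock: 26.08
tcp_pos: [0.5758, 0.1065, 0.0224]
orientation: [-0.001, -0.131, 0.991, 0.0]
wrist_force: [-0.3, 0.2, -1.3]
finger_gap: 0.0853
grip_force: 0.0
```

Emit:
carry_out([
  {"travel":[0,0,-0.4],"fingers":-1,"delta_rot":[0,0,0]},
  {"travel":[0,0,-0.35],"fingers":-0.7,"delta_rot":[0,0,0]},
  {"travel":[0,0,0],"fingers":-0.4,"delta_rot":[0,0,0]},
  {"travel":[0,0,0],"fingers":0,"delta_rot":[0,0,0]},
  {"travel":[0,0,0],"fingers":1,"delta_rot":[0,0,0]},
])

```text
clock: 26.7
tcp_pos: [0.5771, 0.1058, 0.0048]
orientation: [-0.0, -0.13, 0.991, 0.0]
wrist_force: [-2.8, 0.9, 2.7]
finger_gap: 0.0601
grip_force: 86.4
```

Emit:
carry_out([
  {"travel":[0,0,0],"fingers":1,"delta_rot":[0,0,0]},
  {"travel":[0,0,0],"fingers":1,"delta_rot":[0,0,0]},
])

```text
clock: 26.95
tcp_pos: [0.5771, 0.1058, 0.0048]
orientation: [-0.0, -0.13, 0.991, 0.0]
wrist_force: [-3.9, 0.2, 6.0]
finger_gap: 0.0605
grip_force: 86.8
```

Emit:
carry_out([
  {"travel":[0,0,0.2],"fingers":1,"delta_rot":[0,0,0]},
  {"travel":[0,0,0.4],"fingers":1,"delta_rot":[0,0,0]},
  {"travel":[0,0,0.8],"fingers":1,"delta_rot":[0,0,0]},
  {"travel":[0,0,1],"fingers":1,"delta_rot":[0,0,0]},
  {"travel":[0,0,0.8],"fingers":1,"delta_rot":[0,0,0]},
])

```text
clock: 27.58
tcp_pos: [0.5778, 0.1057, 0.0857]
orientation: [0.001, -0.13, 0.991, -0.0]
wrist_force: [0.3, 0.2, -2.6]
finger_gap: 0.0604
grip_force: 86.9
```

Emit:
carry_out([
  {"travel":[-0.23,0.28,0],"fingers":1,"delta_rot":[0,0,-1]},
  {"travel":[-0.23,0.28,0],"fingers":1,"delta_rot":[0,0,-1]},
  {"travel":[-0.23,0.28,0],"fingers":1,"delta_rot":[0,0,-1]},
  {"travel":[-0.23,0.28,0],"fingers":1,"delta_rot":[0,0,-1]},
  {"travel":[-0.23,0.28,0],"fingers":1,"delta_rot":[0,0,-1]},
])

```text
clock: 28.2
tcp_pos: [0.5486, 0.141, 0.0848]
orientation: [0.0, 0.121, 0.993, 0.0]
wrist_force: [0.3, 1.0, -3.0]
finger_gap: 0.0604
grip_force: 86.7
```

Emit:
carry_out([
  {"travel":[-0.23,0.28,0],"fingers":1,"delta_rot":[0,0,-1]},
  {"travel":[-0.23,0.28,0],"fingers":1,"delta_rot":[0,0,-1]},
  {"travel":[-0.23,0.28,0],"fingers":1,"delta_rot":[0,0,-1]},
  {"travel":[-0.23,0.28,0],"fingers":1,"delta_rot":[0,0,-1]},
  {"travel":[-0.23,0.28,0],"fingers":1,"delta_rot":[0,0,-1]},
])

```text
clock: 28.82
tcp_pos: [0.5199, 0.176, 0.0848]
orientation: [0.0, 0.363, 0.932, 0.0]
wrist_force: [0.5, 0.7, -3.0]
finger_gap: 0.0604
grip_force: 86.7
```

Emit:
carry_out([
  {"travel":[-0.23,0.28,0],"fingers":1,"delta_rot":[0,0,-1]},
  {"travel":[-0.23,0.28,0],"fingers":1,"delta_rot":[0,0,-1]},
  {"travel":[-0.23,0.28,0],"fingers":1,"delta_rot":[0,0,-1]},
  {"travel":[-0.23,0.28,0],"fingers":1,"delta_rot":[0,0,-1]},
  {"travel":[-0.23,0.28,0],"fingers":1,"delta_rot":[0,0,-1]},
])

```text
clock: 29.45
tcp_pos: [0.4912, 0.211, 0.0848]
orientation: [0.0, 0.582, 0.813, 0.0]
wrist_force: [-0.6, 0.7, -2.8]
finger_gap: 0.0606
grip_force: 86.7
```

Emit:
carry_out([
  {"travel":[-0.23,0.23,0],"fingers":1,"delta_rot":[0,0,-1]},
  {"travel":[-0.08,0,0],"fingers":1,"delta_rot":[0,0,-1]},
  {"travel":[0,0,0],"fingers":1,"delta_rot":[0,0,-0.3]},
  {"travel":[0,0,0],"fingers":1,"delta_rot":[0,0,0]},
  {"travel":[0,0,0],"fingers":1,"delta_rot":[0,0,0]},
])

```text
clock: 30.08
tcp_pos: [0.4835, 0.2164, 0.0844]
orientation: [0.0, 0.67, 0.742, 0.0]
wrist_force: [0.2, 0.1, -2.8]
finger_gap: 0.0605
grip_force: 86.7
```

```bash
python3 - <<'E'
from h import *
s,c=pic('wrist'); R=quatR(s['orientation'])
print(s['clock'],s['tcp_pos'],s['wrist_force'],np.degrees(np.arctan2(R[1,0],R[0,0])),s['finger_gap'])
print(proj(c,[s['tcp_pos']+[0,0,.019],s['tcp_pos']+[0,0,.002]+.044*R[:,0],[.483,.216,.019],[.4794,.2555,.019]],s).round(1).tolist())
b=c['color'][100:400,110:460,::-1]
cv2.imwrite('pics/p8.png',cv2.resize(b,None,fx=2,fy=2))
E
```

```text
30.075 [0.48349029 0.21644796 0.08442757] [ 0.2147717   0.1110359  -2.82710359] 95.88378368504739 0.06052825254170789
[[278.2, 295.4], [278.2, 170.1], [277.5, 223.9], [278.2, 156.6]]
```

View pics/p8.png

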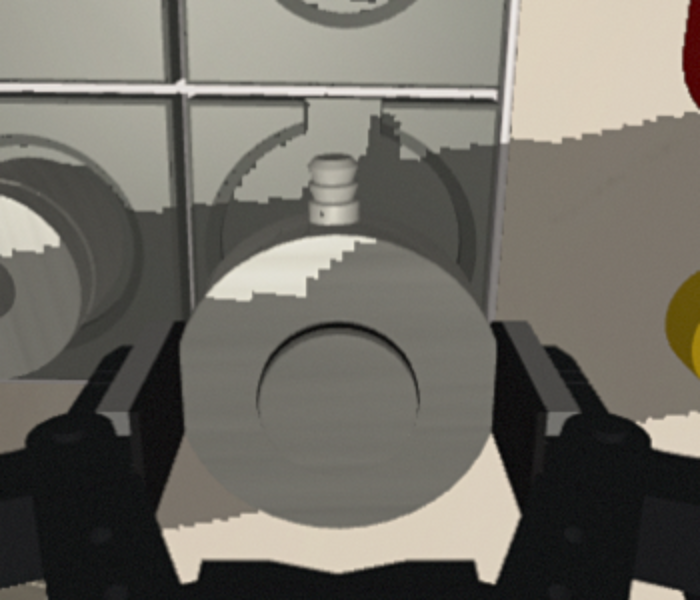

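Base held level with its nozzle tip at (276,180), in line with the slot centre at px column 282. The pocket centre is at about (281,224), so I move +1 mm in x and +1.6 mm in y, then lower.

Emit:
carry_out([
  {"travel":[0.05,0.06,-0.8],"fingers":1,"delta_rot":[0,0,-0.1]},
  {"travel":[0,0,-0.8],"fingers":1,"delta_rot":[0,0,0]},
  {"travel":[0,0,-0.5],"fingers":1,"delta_rot":[0,0,0]},
  {"travel":[0,0,-0.25],"fingers":1,"delta_rot":[0,0,0]},
  {"travel":[0,0,0],"fingers":1,"delta_rot":[0,0,0]},
])

```text
clock: 30.75
tcp_pos: [0.4844, 0.2179, 0.0254]
orientation: [-0.0, 0.674, 0.739, -0.0]
wrist_force: [-0.4, 0.3, -2.9]
finger_gap: 0.0606
grip_force: 86.9
```

Emit:
carry_out([
  {"travel":[0,0,-0.14],"fingers":1,"delta_rot":[0,0,0]},
  {"travel":[0,0,0],"fingers":1,"delta_rot":[0,0,0]},
])

```text
clock: 31.0
tcp_pos: [0.4847, 0.2181, 0.0223]
orientation: [0.0, 0.674, 0.739, 0.0]
wrist_force: [0.2, -0.7, -2.7]
finger_gap: 0.0607
grip_force: 86.9
```

Emit:
carry_out([
  {"travel":[0,0,-0.07],"fingers":1,"delta_rot":[0,0,0]},
  {"travel":[0,0,0],"fingers":1,"delta_rot":[0,0,0]},
])

```text
clock: 31.25
tcp_pos: [0.4844, 0.218, 0.0203]
orientation: [0.0, 0.674, 0.739, 0.0]
wrist_force: [0.5, 0.0, -2.8]
finger_gap: 0.0602
grip_force: 86.9
```

Emit:
carry_out([
  {"travel":[0,0,-0.08],"fingers":1,"delta_rot":[0,0,0]},
  {"travel":[0,0,0],"fingers":1,"delta_rot":[0,0,0]},
])

```text
clock: 31.5
tcp_pos: [0.4843, 0.2179, 0.0181]
orientation: [-0.0, 0.674, 0.739, -0.0]
wrist_force: [0.1, -1.0, -3.0]
finger_gap: 0.0604
grip_force: 86.9
```

Emit:
carry_out([
  {"travel":[0,0,-0.05],"fingers":1,"delta_rot":[0,0,0]},
  {"travel":[0,0,0],"fingers":1,"delta_rot":[0,0,0]},
])

```text
clock: 31.75
tcp_pos: [0.4844, 0.218, 0.017]
orientation: [-0.0, 0.674, 0.739, -0.0]
wrist_force: [0.1, -0.6, -3.5]
finger_gap: 0.0604
grip_force: 86.9
```

Emit:
carry_out([
  {"travel":[0,0,-0.04],"fingers":1,"delta_rot":[0,0,0]},
  {"travel":[0,0,0],"fingers":1,"delta_rot":[0,0,0]},
])

```text
clock: 32.0
tcp_pos: [0.4844, 0.218, 0.016]
orientation: [-0.0, 0.674, 0.739, -0.0]
wrist_force: [-0.3, 0.6, -2.6]
finger_gap: 0.0604
grip_force: 86.9
```

Emit:
carry_out([
  {"travel":[0,0,-0.03],"fingers":1,"delta_rot":[0,0,0]},
  {"travel":[0,0,0],"fingers":1,"delta_rot":[0,0,0]},
])

```text
clock: 32.25
tcp_pos: [0.4845, 0.218, 0.0158]
orientation: [0.0, 0.674, 0.739, 0.0]
wrist_force: [-2.4, -1.3, 3.9]
finger_gap: 0.0607
grip_force: 87.5
```

Emit:
carry_out([
  {"travel":[0,0,-0.02],"fingers":1,"delta_rot":[0,0,0]},
  {"travel":[0,0,0],"fingers":1,"delta_rot":[0,0,0]},
])

```text
clock: 32.5
tcp_pos: [0.4845, 0.218, 0.0157]
orientation: [0.0, 0.674, 0.739, 0.0]
wrist_force: [-2.9, -1.0, 8.2]
finger_gap: 0.0605
grip_force: 88.0
```

Seated at the expected height. Releasing and rising clear.

Emit:
carry_out([
  {"travel":[0,0,0.02],"fingers":-0.5,"delta_rot":[0,0,0]},
  {"travel":[0,0,0],"fingers":-0.75,"delta_rot":[0,0,0]},
  {"travel":[0,0,0],"fingers":-0.75,"delta_rot":[0,0,0]},
  {"travel":[0,0,0.4],"fingers":-0.75,"delta_rot":[0,0,0]},
  {"travel":[0,0,0.8],"fingers":-0.75,"delta_rot":[0,0,0]},
])

```text
clock: 33.12
tcp_pos: [0.4839, 0.2178, 0.0454]
orientation: [-0.0, 0.674, 0.739, -0.001]
wrist_force: [-0.2, -0.5, -0.6]
finger_gap: 0.075
grip_force: 0.0
```

Emit:
carry_out([
  {"travel":[0,0,1],"fingers":-1,"delta_rot":[0,0,0]},
  {"travel":[0,0,1],"fingers":-1,"delta_rot":[0,0,0]},
  {"travel":[0,0,1],"fingers":-1,"delta_rot":[0,0,0]},
  {"travel":[0.5,-1,1],"fingers":-1,"delta_rot":[0,0,0]},
  {"travel":[0.5,-1,1],"fingers":-1,"delta_rot":[0,0,0]},
])

```text
clock: 33.75
tcp_pos: [0.5098, 0.1678, 0.172]
orientation: [0.0, 0.673, 0.739, 0.0]
wrist_force: [0.6, -0.1, -0.7]
finger_gap: 0.0855
grip_force: 0.0
```

Emit:
carry_out([
  {"travel":[0.2,-1,0.5],"fingers":-1,"delta_rot":[0,0,0]},
  {"travel":[0,-1,0],"fingers":-1,"delta_rot":[0,0,0]},
  {"travel":[0,0,0],"fingers":-1,"delta_rot":[0,0,0]},
])

```text
clock: 34.12
tcp_pos: [0.5148, 0.1168, 0.1837]
orientation: [0.0, 0.675, 0.738, 0.0]
wrist_force: [-0.0, 0.5, 0.1]
finger_gap: 0.0852
grip_force: 0.0
```

```bash
python3 - <<'E'
from h import *
s,c=pic('wrist'); w=c['color'][:,:,::-1]; print(s['clock'],s['tcp_pos'])
s,d=pic('scene'); a=d['color'][110:290,190:350,::-1]
cv2.imwrite('pics/p9.png',np.hstack([cv2.resize(a,(390,439),interpolation=2),cv2.resize(w,None,fx=.73,fy=439/420)]))
E
```

```text
34.125 [0.5148102  0.11675496 0.18370709]
```

```bash
python3 -c "
import cv2;print(cv2.imread('pics/p9.png').shape)"
```

```text
(439, 799, 3)
```

That uses up all 14 picture views (this last one stays unviewed), so I verify the base numerically: disc and spigot circles, plus the nozzle position.

```bash
python3 - <<'E'
from h import *
s,c=pic('wrist'); g=cv2.GaussianBlur(cv2.cvtColor(c['color'],cv2.COLOR_RGB2GRAY),(3,3),0)
for z,r,nm,xy in [(.029,.032,'disc',(.4848,.2163)),(.035,.015,'spigot',(.4848,.2163)),(.031,.020,'ring',(.4765,.3075)),(.051,.026,'body',(.3925,.2078)),(.075,.013,'plunger',(.3845,.298))]:
    p=proj(c,[[*xy,z],[xy[0]+r,xy[1],z]],s); R=np.linalg.norm(p[1]-p[0]); u,v=p[0]; m=int(R*1.5)
    x0,y0=max(int(u)-m,0),max(int(v)-m,0)
    roi=g[y0:int(v)+m,x0:int(u)+m]
    h=cv2.HoughCircles(roi,cv2.HOUGH_GRADIENT,1,3,param1=50,param2=10,minRadius=int(R*.92),maxRadius=int(R*1.1)+1) if min(roi.shape)>5 else None
    print(nm,p[0].round(1),round(R,1), None if h is None else [(q.round(1).tolist(),onz(c,[q[:2]],z,s)[0,:2].round(4).tolist()) for q in h[0][:2]+0*0+0 for q in [q+np.array([x0,y0,0])]])
# brightness profile across slot at r=40 mm (nozzle top z=.0145+... axis .0175, top .0225)
e=np.array([-.096,.995]);f=np.array([.995,.096])
P=[[*(np.array([.4848,.2163])+.040*e+t*f),.0225] for t in np.arange(-.016,.0161,.002)]
q=proj(c,P,s).round().astype(int); print(q[[0,-1]].tolist(),[int(g[v,u]) if 0<=v<420 and 0<=u<560 else None for u,v in q])
E
```

```text
disc [250.8  57.4] 42.9 [([254.5, 56.5, 46.3], [0.4875, 0.2172]), ([249.5, 59.5, 44.1], [0.4839, 0.2148])]
spigot [250.2  56.5] 20.6 [([250.5, 58.5, 20.2], [0.4851, 0.215]), ([251.5, 55.5, 20.2], [0.4857, 0.2171])]
ring [248.2 -85.5] 29.4 [([257.5, 68.5, 32.4], [0.4905, 0.2088]), ([256.5, 47.5, 32.4], [0.4887, 0.2233])]
body [114.7  54.8] 37.6 [([111.5, 56.5, 40.3], [0.3902, 0.2065]), ([114.5, 55.5, 40.3], [0.3923, 0.2073])]
plunger [  81.1 -117.2] 22.6 [([107.5, 39.5, 23.3], [0.3982, 0.2147])]
[[228, 1], [272, 0]] [143, 144, 139, 124, 157, 151, 128, 150, 159, 134, 109, 157, 158, 156, 144, 137, 137]
```

The spigot is at (0.485, 0.2155) and the body at (0.392, 0.207), both on their nest centres at the expected heights. The underside's contact height of 11 mm equals the pocket floor.

```bash
python3 -c "
from workcell import env
print(env.hand_in())"
```

```text
the job is handed in; nothing more can be done
None
```

I set the plunger, ejection ring, die body and die base down in that order, each in its own nest, and handed the job in at about 34 s; the base's nozzle in its slot was checked by contact height and circle fits, not by a final picture.

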